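# Sweep the bottle stoppers into the pen

### The job

Three bottle stoppers stand upside down on the bottling bench, wooden heads on the bench and corks up. Sweep all three along the bench with your fingers, in through the open side of the three-sided metal pen, until each is completely inside it; push them steadily and do not lift or flick them. Leave the sample bottle, bungs, cup, bottles and mallet standing or lying where they are.

Things in the scene. Friction and masses are not known exactly. Their poses are not given: they have to be found in the camera images.
- pen: Three-sided aluminium pen fixed to the bench; a thin dark mat flush with the bench marks its inside, 180 mm wide (its x) by 120 mm deep (its y). Walls 8 mm thick, 30 mm high on its -x, +x and +y sides; the -y side is the open mouth, facing roughly to the robot's right. Origin: centre of the inside at bench height, so the mouth line is at y = -60 mm, wall faces at y = 60, x = -90 and 90 mm.
- stopper0_mid (a point): Middle (17 mm above the bench) of a loose bottle stopper standing upside down, nearest the robot. Round wooden head 34 mm across and 13 mm high lies flat on the bench, cork 20 mm across and 21 mm long points up; 34 mm high in all, about 16 g.
- stopper0: The same stopper's body; origin at the centre of the head's flat face, on the bench; its z axis points up along the cork.
- stopper1_mid (a point): Middle (17 mm above the bench) of a loose bottle stopper standing upside down, between the other two, nearest the mouth. Round wooden head 34 mm across and 13 mm high lies flat on the bench, cork 20 mm across and 21 mm long points up; 34 mm high in all, about 16 g.
- stopper1: The same stopper's body; origin at the centre of the head's flat face, on the bench; its z axis points up along the cork.
- stopper2_mid (a point): Middle (17 mm above the bench) of a loose bottle stopper standing upside down, farthest from the robot. Round wooden head 34 mm across and 13 mm high lies flat on the bench, cork 20 mm across and 21 mm long points up; 34 mm high in all, about 16 g.
- stopper2: The same stopper's body; origin at the centre of the head's flat face, on the bench; its z axis points up along the cork.
- sample: Small closed glass sample bottle, 34 mm across and 55 mm high, standing among the stoppers. Leave it. Origin under its centre.
- bung_near: Tapered wooden barrel bung, 44 mm across at the foot, 38 mm high, to the right of the stoppers, nearer the robot than the cup. Leave it. Origin under its centre.
- bung_far: The same kind of bung, beyond the stoppers. Leave it. Origin under its centre.
- cup: Small steel cup, 48 mm across the rim, 50 mm high, to the right of the stoppers. Leave it. Origin under its centre.
- bottle_near: Full glass bottle, 72 mm across, 210 mm high, to the left of the pen, nearer the robot. Leave it. Origin under its centre.
- bottle_far: Full glass bottle, 72 mm across, 210 mm high, to the left of the pen, farther from the robot. Leave it. Origin under its centre.
- mallet: Wooden mallet lying on the bench at the right, about 300 mm long along its x. Leave it.
There are look-alikes about, which are no part of the job. Leave any green or yellow look-alike of the stopper2 alone. What is shaped like the stopper0 but purple is not meant.

How it is judged:
At the end, for the whole second after the job is handed in: The middle of each of the three stoppers is inside the pen, at least 15 mm past the mouth line and between the walls, down on the bench (middle below 30 mm) and at rest (under 20 mm/s) (y of stopper0_mid in the frame of pen between -0.045 and 0.06 m and x of stopper0_mid in the frame of pen between -0.09 and 0.09 m and height (world z) of each of stopper0_mid, stopper1_mid, stopper2_mid below 0.03 m and linear speed of each of stopper0, stopper1, stopper2 below 0.02 m/s and y of stopper1_mid in the frame of pen between -0.045 and 0.06 m and x of stopper1_mid in the frame of pen between -0.09 and 0.09 m and y of stopper2_mid in the frame of pen between -0.045 and 0.06 m and x of stopper2_mid in the frame of pen between -0.09 and 0.09 m); the robot touches nothing.
It fails at once if a stopper is lifted (its middle more than 40 mm above the bench) (height (world z) of any of stopper0_mid, stopper1_mid, stopper2_mid above 0.04 m).
It fails at once if a stopper is flicked (faster than 0.6 m/s) (linear speed of any of stopper0, stopper1, stopper2 above 0.6 m/s).
It fails at once if another thing on the bench is moved by more than 20 mm (distance of any of sample, bung_near, bung_far, cup, bottle_near, bottle_far, mallet from where it was at the start of the episode above 0.02 m).
It fails at once if a bottle, bung or the cup is tipped by more than 0.3 rad (angle between any of sample, bung_near, bung_far, cup, bottle_near, bottle_far's own z axis and vertical above 0.3 rad).
It also fails if it takes over 61 s, if anything falls off the work surface, if the arm or the gripper's body presses on something with over 40 N, if the wrist force passes 120 N, or if a joint passes its speed limit or range.

### The arm

A 6-joint arm with a two-finger parallel gripper is mounted at the origin on the work surface. World frame = base frame: x ahead of the robot, y to its left, z up, the work surface at z = 0. Lengths are in m, angles in rad, forces in N, time in s.
With the tool pointing down it reaches from about 0.275 to 0.75 m from the base axis. Payload 10.2 kg.
Tool frame: the origin (TCP) lies midway between the tips of the shut fingers; the grasp point (between the pads) lies 19 mm behind it (env.hold_point_z is the distance from the TCP to the grasp point, in m); x points along the fingers, z is the direction in which the jaws open and shut, and the axes are right-handed (so a half turn about x gives the same grasp; the last joint's range is limited). The gripper opens to 85 mm and grips with 20 to 120 N. Pads are 22 mm wide; open, the fingers measure 114 mm over their backs; the gripper's body (76 mm by 85 mm) begins 54 mm behind the grasp point. The pads swing forward as they close: fully open they stand 13 mm farther back than shut.
Start: joints at [1.046, 0.313, 1.498, -0, 1.331, -0.223], TCP at [0.156, 0.501, 0.231] pointing down, gripper open.
Joint ranges: [-2.94, 2.94], [-0.97, 2.17], [0.19, 2.56], [-1.23, 4.37], [0.02, 3.11], [-2.88, 2.88]. Speed limits (rad/s): [2.39, 2.39, 3.01, 3.14, 3.14, 3.14].

### API

Orientations are given as a unit quaternion [x, y, z, w].
In Python, from bench import env, kinematics, monitor, eyes, job gives the robot as it stands. The module is installed in compiled form; this text tells all that it offers. Calls block until the motion is done:
- env.reach(position, orientation): joint-space move of the TCP to a pose.
- env.movel(position, velocity=0.15, frame=None, guard=None): straight line of the TCP; frame=None keeps the orientation; velocity is the mean speed in m/s. With guard (N) it stops when the force on the tool has changed by that much, and returns True; else False.
- env.set_joints(angles): joint-space move.
- env.release() and env.close_gripper(effort=None): open the fingers fully, or close them until they stop; effort is the grip in N (None keeps the last).
- env.hold(seconds).
- kinematics.ik(position, orientation): joint angles nearest the present ones, or None.
- monitor.sense(): the state.
- eyes.grab_frame(name): name is "side" or "top"; returns a dict with "frame" (420x560x3 uint8, red, green, blue), "mtx" (3x3 intrinsics, pixels), "view" (4x4, takes a point from world to camera coordinates). Camera axes: x right, y down, z forward; pixel columns grow to the right and rows downward; lengths in m; the calibration is good to about 2 mm. A picture is of the moment at which its call begins. There is no depth.
A pose or a line that the arm cannot do raises env.MotionError and nothing moves.
- job.hand_in(): hands the job in, once; it reports no verdict.
The state is a dict: "clock": time; "joints": joint angles; "qvel": joint speeds; "joint_efforts": joint torques, N m; "position": TCP position; "ee_rot": TCP orientation; "contact_force": force on the tool from outside, world axes, zero at the start; "ft_torque": the same for the moment, N m; "finger_gap": opening from 0.0 (shut) to 1.0 (fully open).
Only numpy, scipy, OpenCV 4.12 (cv2) and the standard library are available. Lean on these libraries where they do the work, as an engineer would, in place of code of your own. Each camera call takes 0.05 s, during which the arm holds its last target. There are 200 camera calls.

## Working session

There is one attempt and no reset: what is moved stays moved. The work goes in short steps, each a Python script; the robot and the scene stay as the last script left them, time stands still between calls to the robot, and variables do not carry over. Pictures are saved under pics/ and viewed, about 8 in all and at most 12, crops included, and the job is handed in when it is done.

```bash
mkdir -p pics; python3 - <<'E'
from bench import env,kinematics,monitor,eyes
import cv2
for n in("top","side"):
    d=eyes.grab_frame(n); cv2.imwrite(f"pics/{n}0.png",cv2.cvtColor(d["frame"],cv2.COLOR_RGB2BGR))
    print(n,d["mtx"].tolist(),d["view"].round(4).tolist())
s=monitor.sense(); print(s["clock"],s["position"],s["ee_rot"],s["finger_gap"],env.hold_point_z)
E
```

```text
top [[543.1509295352546, 0.0, 281.3317957844283], [0.0, 543.1509295352546, 209.0697544734489], [0.0, 0.0, 1.0]] [[0.029, -0.9995, 0.0128, -0.0755], [-0.9971, -0.0298, -0.0703, 0.5598], [0.0706, -0.0107, -0.9974, 1.846], [0.0, 0.0, 0.0, 1.0]]
side [[400.2444376192597, 0.0, 280.1529681543874], [0.0, 400.2444376192597, 210.03104511013711], [0.0, 0.0, 1.0]] [[0.99, -0.1395, -0.0197, -0.5839], [-0.1028, -0.62, -0.7778, 0.0679], [0.0963, 0.7721, -0.6282, 1.0849], [0.0, 0.0, 0.0, 1.0]]
0.1 [0.15594313 0.50107801 0.23080363] [-0.41932479  0.56984666  0.4190024   0.56910324] 1.0016904945691578 0.0187
```

View pics/top0.png

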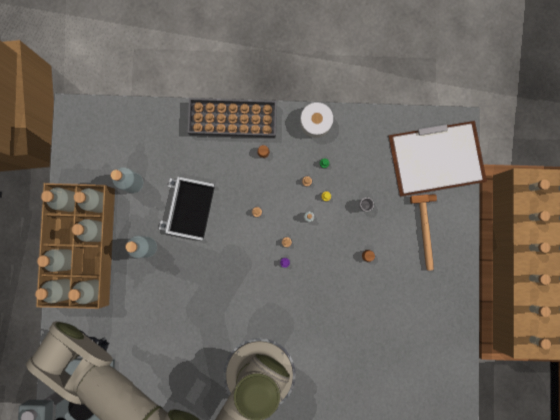

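View pics/side0.png

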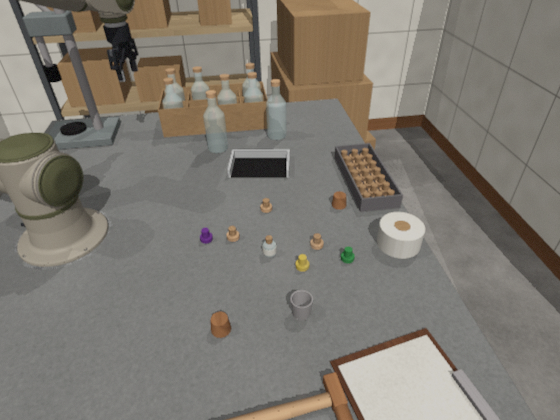

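Top view: the three natural-wood stoppers are at about (287,242), (257,212) and (307,181). Look-alikes are purple (285,263), yellow (326,196) and green (325,163). The sample bottle, which has a cork-coloured top, is at (309,217). Bungs are at (264,152) and (369,256), the cup at (367,204), and the pen mat at (190,209) with its mouth facing right. Next I'll measure and check the choice in a close crop.

```bash
cat > h.py <<'E'
from bench import env,kinematics,monitor,eyes,job
import cv2,numpy as np
def ray(d,uv,z):
    V=d["view"];R=V[:3,:3];c=-R.T@V[:3,3]
    r=R.T@np.linalg.solve(d["mtx"],[uv[0],uv[1],1]); return (c+r*(z-c[2])/r[2])[:2]
def proj(d,p):
    q=d["mtx"]@(d["view"][:3,:3]@p+d["view"][:3,3]); return q[:2]/q[2]
def blobs(d,lo,hi,amin=15):
    m=cv2.inRange(cv2.cvtColor(d["frame"],cv2.COLOR_RGB2HSV),lo,hi)
    n,_,st,ce=cv2.connectedComponentsWithStats(m)
    return [(ce[i],st[i,4]) for i in range(1,n) if st[i,4]>=amin]
E
python3 - <<'E'
from h import *
t=eyes.grab_frame("top"); s=eyes.grab_frame("side")
def show(n,d,box,lo,hi,z,am=15):
    for c,a in blobs(d,lo,hi,am):
        if box[0]<c[0]<box[2] and box[1]<c[1]<box[3]: print(n,c.round(1),a,ray(d,c,z).round(4))
B=(210,145,385,275); BS=(180,185,360,340)
show("T or",t,B,(4,80,70),(20,255,255),.017); show("S or",s,BS,(4,80,70),(20,255,255),.017)
for n,lo,hi in(("yel",(22,120,80),(35,255,255)),("gr",(50,100,40),(85,255,255)),("pur",(125,100,40),(150,255,255))): show(n,t,B,lo,hi,.017)
g=cv2.cvtColor(t["frame"],cv2.COLOR_RGB2GRAY); m=(g<25).astype(np.uint8); 
n,l,st,ce=cv2.connectedComponentsWithStats(m)
for i in range(1,n):
    if 165<ce[i][0]<215 and 180<ce[i][1]<240 and st[i,4]>300:
        pts=np.argwhere(l==i)[:,::-1].astype(np.float32); r=cv2.boxPoints(cv2.minAreaRect(pts))
        print("mat",r.tolist(),[ray(t,p,0).round(4).tolist() for p in r], ray(t,ce[i],0))
for n,uv,z in(("sample",(309,217),.03),("bungfar",(264,152),.03),("cup",(367,204),.05),("botN",(131,247),.21),("botF",(116,175),.21)): print(n,ray(t,uv,z).round(3))
c=t["frame"][140:280,155:385]; cv2.imwrite("pics/crop.png",cv2.cvtColor(cv2.resize(c,None,fx=3.4,fy=3.4,interpolation=cv2.INTER_CUBIC),cv2.COLOR_RGB2BGR))
E
```

```text
T or [263.1 150.8] 114 [0.7625 0.0099]
T or [306.6 180.9] 78 [ 0.6623 -0.1436]
T or [256.5 211.5] 78 [0.5511 0.0261]
T or [309.1 215.7] 16 [ 0.542  -0.1553]
T or [286.2 241.7] 78 [ 0.4505 -0.0791]
T or [368.6 255.7] 111 [ 0.4108 -0.3628]
S or [338.9 200.2] 213 [0.7622 0.0077]
S or [265.8 205.6] 116 [0.5512 0.0171]
S or [232.3 233.9] 140 [ 0.4511 -0.0878]
S or [316.6 241.7] 143 [ 0.6626 -0.1519]
S or [268.4 239.1] 41 [ 0.5423 -0.1227]
S or [219.8 324.4] 430 [ 0.412  -0.3641]
yel [325.6 195.9] 78 [ 0.6122 -0.2105]
gr [324.  162.9] 70 [ 0.7266 -0.2024]
pur [284.6 262.2] 69 [ 0.3805 -0.0754]
mat [[170.85853576660156, 229.32679748535156], [181.23414611816406, 180.9073028564453], [212.3073272705078, 187.5658416748047], [201.9317169189453, 235.98533630371094]] [[0.4817, 0.3203], [0.6509, 0.2916], [0.6309, 0.1829], [0.4618, 0.2123]] [0.55487748 0.25502756]
sample [ 0.537 -0.154]
bungfar [0.756 0.006]
cup [ 0.586 -0.348]
botN [0.418 0.399]
botF [0.638 0.456]
```

View pics/crop.png

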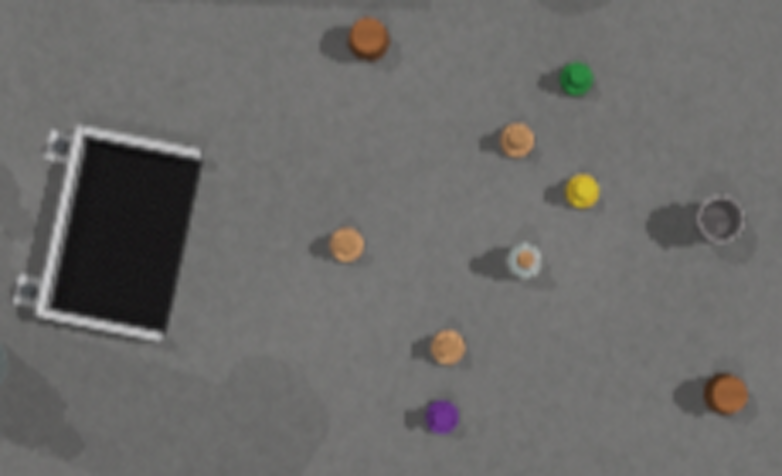

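The crop confirms the choice: three plain wood stoppers at crop (346,245), (448,347) and (517,140). Green, yellow, purple and the glass sample bottle are clearly distinct, and the pen mouth faces right. I'll push with the shut fingers side-on, taking stopper1 first.

```bash
cat >> h.py <<'E'
from scipy.spatial.transform import Rotation as Rn
C=np.array([.5563,.2518]); PY=np.array([.181,.983])/np.hypot(.181,.983); PX=np.array([PY[1],-PY[0]])
pen=lambda x,y: C+x*PX+y*PY
topen=lambda p:(np.array([(p-C)@PX,(p-C)@PY])).round(4)
def quat(d):
    best=None
    for s in(1,-1):
        y=np.array([*d,0])*s; x=np.array([0,0,-1.]); q=Rn.from_matrix(np.c_[x,y,np.cross(x,y)]).as_quat()
        yield q
ZP=.006
def orange(name):
    d=eyes.grab_frame(name); out=[]
    for c,a in blobs(d,(4,80,70),(20,255,255),12):
        p=ray(d,c,.017)
        if .4<p[0]<.72 and -.2<p[1]<.33: out.append((c.round(0).tolist(),int(a),p.round(3).tolist(),topen(p).tolist()))
    return d,out
def start(p,d,back=.05):
    a=p-d*back
    best=None
    for q in quat(d):
        j=kinematics.ik([*a,ZP],q); j2=kinematics.ik([*a,.12],q)
        if j is not None and j2 is not None:
            c=np.abs(j-monitor.sense()["joints"]).max()
            if best is None or c<best[0]: best=(c,q)
    q=best[1]; print("cost",best[0])
    env.reach([*a,.12],q); env.movel([*a,.03],velocity=.2); env.movel([*a,ZP],velocity=.06)
def push(tgt,d,v=.08): # tgt: wanted stopper centre
    env.movel([*(tgt-d*.028),ZP],velocity=v)
def leave(d):
    p=monitor.sense()["position"]; env.movel([*(p[:2]-d*.02),ZP],velocity=.05); q=p[:2]-d*.02; env.movel([*q,.12],velocity=.2)
E
python3 - <<'E'
from h import *
env.close_gripper(20)
p=np.array([.551,.024]); t=pen(0,.035); d=(t-p)/np.linalg.norm(t-p)
p0=monitor.sense()["position"]; env.movel([p0[0]+.15,p0[1]-.2,.28],velocity=.25)
start(p,d); push(p+.1*(d),d)
s=monitor.sense(); print(s["clock"],s["position"],s["contact_force"].round(2) if hasattr(s["contact_force"],'round') else s["contact_force"],s["finger_gap"])
dd,o=orange("side"); print(*o,sep="\n")
cv2.imwrite("pics/p1.png",cv2.cvtColor(cv2.resize(dd["frame"][120:270,180:380],None,fx=3,fy=3),cv2.COLOR_RGB2BGR))
E
```

```text
cost 0.7651018311447052
6.5667 [0.55420741 0.09560555 0.00597904] [-0.23  0.01 -0.44] 0.0005173926524798994
([232.0, 234.0], 139, [0.451, -0.088], [-0.042, -0.3528])
([317.0, 242.0], 142, [0.663, -0.152], [0.1776, -0.3775])
([268.0, 239.0], 40, [0.542, -0.123], [0.0542, -0.3712])
```

View pics/p1.png

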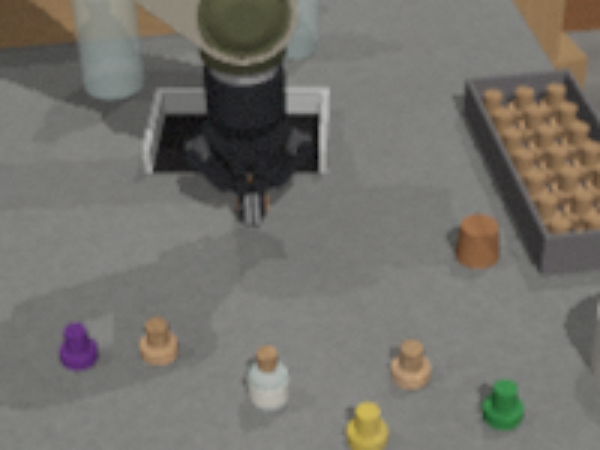

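The fingers, at crop (252,205), hide stopper1, with orange showing on both sides of them. It is centred ahead of the face, so I'll continue.

```bash
python3 - <<'E'
from h import *
p=np.array([.551,.024]); t=pen(0,.035); d=(t-p)/np.linalg.norm(t-p)
push(t,d); leave(d)
p=np.array([.4505,-.081]); t=pen(-.05,0); d=(t-p)/np.linalg.norm(t-p)
start(p,d); dd,o=orange("side"); print(monitor.sense()["clock"],*o,sep="\n")
push(p+.17*d,d); dd,o=orange("side"); print(monitor.sense()["clock"],*o,sep="\n")
cv2.imwrite("pics/p2.png",cv2.cvtColor(cv2.resize(dd["frame"][120:270,180:380],None,fx=3,fy=3),cv2.COLOR_RGB2BGR))
E
```

```text
cost 0.7511138795144504
12.7167
([260.0, 159.0], 93, [0.561, 0.272], [0.0015, 0.0208])
([317.0, 242.0], 142, [0.663, -0.152], [0.1776, -0.3775])
([268.0, 239.0], 40, [0.542, -0.123], [0.0542, -0.3712])
15.3167
([260.0, 159.0], 93, [0.561, 0.272], [0.0015, 0.0208])
([243.0, 197.0], 21, [0.489, 0.071], [-0.033, -0.1904])
([317.0, 242.0], 143, [0.663, -0.152], [0.1776, -0.3774])
([268.0, 239.0], 41, [0.542, -0.123], [0.0541, -0.3709])
```

View pics/p2.png

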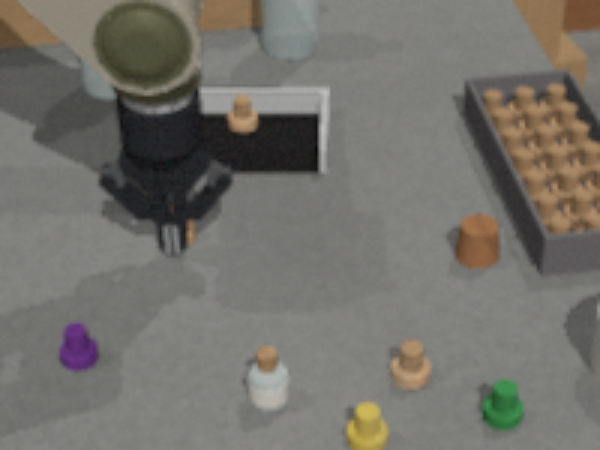

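Stopper1 is in the pen at crop (243,115). Stopper0 is ahead of the fingers at (185,232), peeking out to the right as the slanted push would show. I'll finish it, then push stopper2.

```bash
python3 - <<'E'
from h import *
p=np.array([.4505,-.081]); t=pen(-.05,0); d=(t-p)/np.linalg.norm(t-p)
push(t,d); leave(d)
p=np.array([.6625,-.146]); t=pen(.05,0); d=(t-p)/np.linalg.norm(t-p)
start(p,d); dd,o=orange("side"); print(monitor.sense()["clock"],*o,sep="\n")
push(p+.2*d,d); dd,o=orange("side"); print(monitor.sense()["clock"],*o,sep="\n")
cv2.imwrite("pics/p3.png",cv2.cvtColor(cv2.resize(dd["frame"][120:270,180:380],None,fx=3,fy=3),cv2.COLOR_RGB2BGR))
E
```

```text
cost 0.9491482373754185
21.7667
([258.0, 160.0], 34, [0.553, 0.264], [-0.0055, 0.0113])
([244.0, 164.0], 105, [0.506, 0.249], [-0.0488, -0.0116])
([268.0, 239.0], 40, [0.542, -0.123], [0.0542, -0.3712])
24.7417
([260.0, 158.0], 91, [0.562, 0.274], [0.0013, 0.0224])
([244.0, 164.0], 101, [0.507, 0.25], [-0.0485, -0.0111])
([289.0, 199.0], 15, [0.62, 0.036], [0.102, -0.2003])
([268.0, 239.0], 40, [0.542, -0.123], [0.0542, -0.3712])
```

View pics/p3.png

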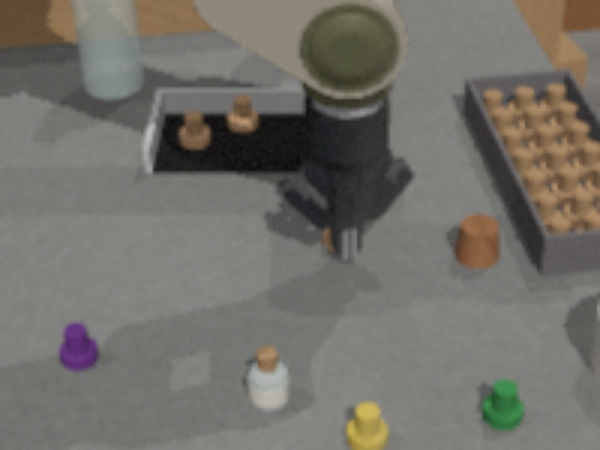

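Two stoppers are in the pen at crop (194,132) and (242,115). Stopper2 is ahead of the fingers at (330,238). I'll finish the push, lift away and check both views.

```bash
python3 - <<'E'
from h import *
p=np.array([.6625,-.146]); t=pen(.05,0); d=(t-p)/np.linalg.norm(t-p)
push(t,d); leave(d)
q=monitor.sense()["position"]; env.movel([.42,-.15,.25],velocity=.25); env.hold(.3)
a,o=orange("side"); print(*o,sep="\n"); b,o=orange("top"); print(monitor.sense()["clock"],*o,sep="\n")
f=np.hstack([a["frame"][120:270,180:380],b["frame"][150:300,150:350]])
cv2.imwrite("pics/p4.png",cv2.cvtColor(cv2.resize(f,None,fx=2,fy=2),cv2.COLOR_RGB2BGR))
E
```

```text
([260.0, 159.0], 93, [0.561, 0.272], [0.0015, 0.0208])
([244.0, 164.0], 109, [0.506, 0.249], [-0.0488, -0.0118])
([275.0, 164.0], 108, [0.605, 0.231], [0.052, -0.0112])
([268.0, 239.0], 42, [0.543, -0.122], [0.0542, -0.3706])
30.7917
([194.0, 194.0], 95, [0.606, 0.243], [0.0502, -0.0002])
([181.0, 206.0], 94, [0.562, 0.285], [-0.0001, 0.0342])
([309.0, 216.0], 16, [0.542, -0.155], [0.0597, -0.403])
([188.0, 222.0], 95, [0.507, 0.26], [-0.0501, -0.0009])
```

View pics/p4.png

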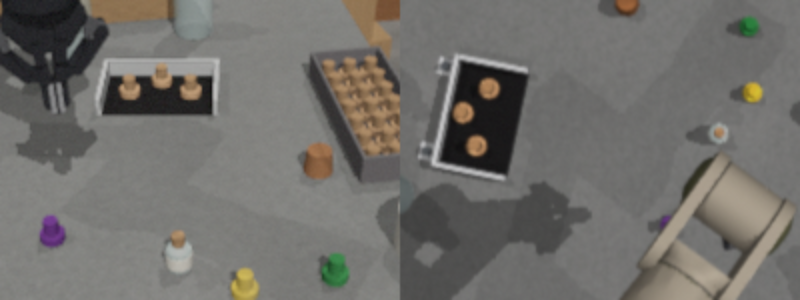

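Both views show all three stoppers upright and well inside the pen. The sample bottle and look-alikes have not moved, and the arm is clear.

```bash
python3 -c "
from bench import job; job.hand_in()"
```

```text
the job is handed in; nothing more can be done
```

I swept all three stoppers into the pen one at a time with the shut fingers, about 6 mm above the bench at 0.08 m/s, and handed the job in at about 31 s; it reported no verdict.

- **Stoppers:** in the last top view they stood upright at pen (x, y) of about (−50, −1), (0, 34) and (50, 0) mm, well inside the limits.
- **Camera disagreement:** the side view put them 11–13 mm nearer the mouth. That view showed a similar offset of about 9 mm at the start, and its figures are still inside the limits.
- **Other things:** the sample bottle was at its starting pixels in both views. The far bung and the look-alikes looked undisturbed, though the arm partly hid the purple one from above. I did not re-measure the near bung, cup, bottles or mallet, but the arm made no planned move near them.

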